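# Put the stapler away in the spring-lid case

## Task

Open the spring-lid case on the packing bench by pressing the release button on its sloping nose, let the lid pop up, take hold of the lid and steady it still for a moment half open, then raise it, without slamming it, until it leans back on its stop. Then put the stapler in the case, lying on its base on the floor of the case, set down and not dropped. Leave the lid leaning open, let go of everything, and do not shift the other things on the bench.

Things in the scene. Friction and masses are not known exactly. Their poses are not given: they have to be found in the camera images.
- case: Grey open tray with a sprung lid, fixed: 150 mm deep (its x), 220 mm wide (y), rim 91 mm high, walls and floor 5 mm. Origin: centre of its underside; z up; -x is its front. A 90 mm wide wedge nose on the front reaches to x = -127 mm; its 45 degree face carries the release button. Inside, at y = 96 to 104 mm, a 35 mm leaf spring on the hinge rises with the lid.
- lid (a joint): Lid angle, rad: 0 shut and latched, 1.8 back on its stop. Aluminium, 0.25 kg, 150 x 220 x 8 mm, hinged on the far (+x) rim. Once released a leaf spring pops it up within a second; it bobs, then rests near 0.9. Above about 1.2 the spring no longer reaches it and it falls back if let go before upright (1.57); past 1.65 it leans back and stays.
- lid_hinge (a point): Centre of the lid's hinge line, on the plane of the lid's underside: case x = 75 mm, y = 0, 92 mm above the bench. The hinge line runs along the case's y.
- lid_tab (a point): Point on the lid's grip tab: a tongue 64 mm wide, 8 mm thick, in the lid's plane, jutting 33 mm from the middle of its front edge, its end 183 mm from the hinge. The point is 168 mm from the hinge, mid thickness. Under its middle hangs a 20 mm wide, 30 mm long catch, 150 to 166 mm from the hinge; the end 17 mm is clear. Can be pinched across its thickness.
- release (a joint): Travel of the release button in m: 0 out, 0.009 fully pressed. The lid is let go at about 0.006; it takes about 1.5 N at first, 4 N there and 5 N at full travel, and springs back.
- release_top (a point): Centre of the face of the release button: a black disc 30 mm across, 11 mm proud of the 45 degree nose, 45 mm above the bench, at case x = -98 mm. It presses along the slope's normal: equally towards case +x and down. The lid's tab overhangs it, its end 47 mm above and 10 mm further out, so it is reached only with a tilted tool.
- stapler: Dark desk stapler, 150 mm long (its x), 34 mm wide (its y), 49 mm high, mass about 0.3 kg, lying on its base, at any yaw. Origin: centre of its underside; z up. It can be gripped across its width.
- tape_roll: Bystander: cardboard-brown roll lying flat, 110 mm across, hole 76 mm, 48 mm high. Origin: centre of underside.
- tag_carton: Bystander: white carton 124 x 79 x 52 mm (x, y, z). Origin: centre of underside.
- card_box: Bystander: flat brown box 90 x 130 x 35 mm (x, y, z). Origin: centre of underside.
- glue_bottle: Bystander: white bottle, 60 mm across, 150 mm high. Origin: centre of underside.
- tin: Bystander: metal tin, 84 mm across, 100 mm high. Origin: centre of underside.
- pen_pot: Bystander: dark steel pot, 80 mm across, 90 mm high, open top. Origin: centre of underside.
Mind the look-alikes: they are no part of the job. There is more than one size of the stapler; the one meant has the size given above.

How it is judged (in metres and radians):
On the way, in this order (a step that is already met when the one before it is completed fails the run):
1. the release button is pressed in by the fingers (value of joint release above 0.004 m and contact force between the fingers and release above 0.5 N).
2. the lid has popped up (value of joint lid above 0.4 rad).
3. the fingers hold the lid still, half open (value of joint lid between 0.4 and 1.3 rad and velocity of joint lid between -0.2 and 0.2 rad/s and contact force between the fingers and lid above 0.3 N), for 0.3 s.
4. the lid leans back open (value of joint lid above 1.65 rad), for 0.2 s.
At the end, for the whole second after the job is handed in: The lid leans back open (more than 1.65 rad) and the stapler lies at rest inside the case, flat on its floor on its base (within 0.15 rad, its underside less than 15 mm above the bench) (value of joint lid above 1.65 rad and x of stapler in the frame of case between -0.07 and 0.07 m and y of stapler in the frame of case between -0.105 and 0.105 m and height (world z) of stapler below 0.015 m and angle between stapler's own z axis and vertical below 0.15 rad and linear speed of stapler below 0.02 m/s); the robot touches nothing.
It fails at once if the lid is slammed back: more than 2.5 rad/s beyond 1.4 rad (value of joint lid above 1.4 rad and velocity of joint lid above 2.5 rad/s).
It fails at once if the stapler is dropped: it falls faster than 0.6 m/s out of the fingers (linear speed of stapler above 0.6 m/s and contact force between the fingers and stapler below 0.1 N).
It fails at once if another thing on the bench is shifted by more than 30 mm (distance of any of tape_roll, tag_carton, card_box, glue_bottle, tin, pen_pot from where it was at the start of the episode above 0.03 m).
It also fails if it takes over 67 s, if anything falls off the work surface, if the arm or the gripper's body presses on something with over 40 N, if the wrist force passes 120 N, or if a joint passes its speed limit or range.

## Robot

A 6-joint arm with a two-finger parallel gripper is mounted at the origin on the work surface. World frame = base frame: x ahead of the robot, y to its left, z up, the work surface at z = 0. Lengths are in m, angles in degrees, forces in N, time in s.
With the tool pointing down it reaches from about 0.4 to 0.825 m from the base axis. Payload 7 kg.
Tool frame: the origin (TCP) lies midway between the tips of the shut fingers; the grasp point (between the pads) lies r.grasp_offset behind it (r.grasp_offset is the distance from the TCP to the grasp point, in m); z points along the fingers, y is the direction in which the jaws open and shut (so a half turn about z gives the same grasp; the last joint's range is limited). The gripper opens to 88 mm and grips with 3 to 60 N. Pads are 19 mm wide; open, the fingers measure 130 mm over their backs; the gripper's body (78 mm by 193 mm) begins 47 mm behind the grasp point.
Start: joints at [-52.649, 20.546, 0.682, 0, -70.136, -16.507], TCP at [0.24, -0.631, 0.227] pointing down, gripper open.
Joint ranges: [-176.03, 176.03], [-82.01, 121.73], [-58.28, 71.71], [-173.87, 95.51], [-174.79, -0.11], [-173.66, 173.66]. Speed limits (degrees/s): [136.94, 136.94, 172.46, 180, 180, 180].

## Interface

Orientations are given as [roll, pitch, yaw] about the fixed x, y, z axes, in that order (R = Rz(yaw) Ry(pitch) Rx(roll)).
In Python, from plant import status, imaging, r gives the robot as it stands.
- The arm moves only by the tool apply_moves, never from a script. Its argument "moves" is a list of rows, each a list of 6 numbers: the shift along the tool's x, y, z in units of 200 mm (1.0 is 200 mm), then the turn, a rotation vector about the tool's x, y, z in units of 90 degrees (1.0 is 90 degrees). In form: [[tx, ty, tz, rx, ry, rz], ...]. A call has 1 to 12 rows; each row is the pose to reach, as a shift and turn from the pose measured when the call began, along the tool's axes at that moment; what a row does not reach only later rows make up. A row lasts 1/8 s, in which the tool goes at most 62.5 mm and 10.7 degrees, less where a joint would pass 70% of its speed; a pose out of reach is approached as far as the arm can. A call with a number of a shift or a turn outside -1 to 1 is refused whole. A call with a gripper value outside its range is refused whole. "hand" is the closure, from -1 (fully open) to 1 (shut), set as the call begins (left out, the last holds). The fingers move at their own pace and stop on an object; "grip_force" is the grip in N (left out, the last holds). Time passes only in rows, so rows that repeat a pose let the fingers close. It gives the time, the measured TCP pose, the force and the opening at its end, in the units of the state.
- status.get_state(): the state, without advancing time (a new reading comes with each control period).
- imaging.capture(name): name is "scene" or "top" or "wrist"; returns (picture, depth): 400x640x3 uint8, blue, green, red; 400x640 float32, m along the optical axis (not along the pixel's ray), 0 where there is no reading.
- imaging.camera_info(name): a dict with "fx", "fy", "cx", "cy" (pixels), "k1" (the pictures are not rectified: a ray, as slopes to the right and down, at radius r is drawn at 1 + k1 r^2 times it, then the intrinsics apply), "T" (4x4, takes a point from camera to world coordinates). Camera axes: x right, y up, looking along -z (the intrinsics and any distortion apply to the point x, -y, -z); pixel columns grow to the right and rows downward; lengths in m; the calibration is good to about 2 mm. A picture is of the moment at which its call begins: read the wrist's pose just before it. camera_info takes no time and is no camera call; for the wrist camera it gives the pose at the moment of the call.
- r.close_job(): hands the job in, once; it reports no verdict.
The state is a dict: "time_s": time; "joints": joint angles; "qd": joint speeds; "joint_torque": joint torques, N m; "tcp_pos": TCP position; "eef_rot": TCP orientation; "contact_force": force on the tool from outside, world axes, zero at the start; "moment": the same for the moment, N m; "gripper_width": finger opening in m.
Only numpy, scipy, OpenCV 4.12 (cv2) and the standard library are available. Lean on these libraries where they do the work, as an engineer would, in place of code of your own. Each camera call takes 0.05 s, during which the arm holds its last target.

## Working session

There is one attempt and no reset: what is moved stays moved. The work goes in short steps, Python scripts to look and compute and a tool call to move; the robot and the scene stay as the last step left them, time stands still between calls to the robot, and variables do not carry over. Pictures are saved under pics/ and viewed, and the job is handed in when it is done.

Besides the shell and the picture viewer there is one more tool, called after "Emit:" as name(argument=value, ...) on one line, values as JSON. apply_moves: Moves the arm, as the interface text tells. Its arguments: {"type":"object","properties":{"moves":{"type":"array","items":{"type":"array","items":{"type":"number"}}},"hand":{"type":"number"},"grip_force":{"type":"number"}},"required":["moves"]}

```bash
ls; mkdir -p pics
python3 - <<'E'
from plant import status, imaging, r
import cv2
print(status.get_state(), r.grasp_offset)
for n in ("scene","top","wrist"):
    i=imaging.camera_info(n); print(n,i)
    p,d=imaging.capture(n); cv2.imwrite(f"pics/{n}0.png",p)
    import numpy as np; np.save(f"{n}0.npy",d)
E
```

```text
pics
{'time_s': 0.0, 'joints': array([-5.26476744e+01,  2.05892737e+01,  6.34526871e-01, -2.04111874e-02,
       -7.01365354e+01, -1.65065984e+01]), 'qd': array([ 0.01196703,  0.05689518,  0.09905015,  0.04274453, -0.04358898,
        0.02539323]), 'joint_torque': array([-3.16033482e-03, -5.82722425e+01,  2.93044192e+01,  6.99734151e+00,
        6.67826651e-03, -1.71478664e-04]), 'tcp_pos': array([ 0.23999956, -0.63036839,  0.2256519 ]), 'eef_rot': array([ 1.79907027e+02, -7.54092794e-03, -1.59161217e+02]), 'contact_force': array([0.03470416, 1.64534916, 0.22108813]), 'moment': array([ 0.02694518,  0.07901637, -0.00387846]), 'gripper_width': 0.08743254772860784} 0.0188
scene {'fx': 409.8132341982957, 'fy': 409.8132341982957, 'cx': 323.8221006944431, 'cy': 203.60981940026156, 'k1': -0.0953081108416091, 'T': array([[-0.37585515, -0.57857793,  0.72386496,  1.37873446],
       [ 0.92651116, -0.21978451,  0.30540438,  0.38004372],
       [-0.01760593,  0.78545678,  0.61866605,  0.87233226],
       [ 0.        ,  0.        ,  0.        ,  1.        ]])}
top {'fx': 497.4304589291572, 'fy': 497.4304589291572, 'cx': 319.6224185512695, 'cy': 202.69864590994558, 'k1': 0.026130946188650948, 'T': array([[-1.07346182e-02,  9.94052479e-01, -1.08371758e-01,
         2.68352778e-01],
       [-9.99941905e-01, -1.07773223e-02,  1.91660503e-04,
         1.62600785e-02],
       [-9.77436765e-04,  1.08367519e-01,  9.94110419e-01,
         1.65902059e+00],
       [ 0.00000000e+00,  0.00000000e+00,  0.00000000e+00,
         1.00000000e+00]])}
wrist {'fx': 328.4557188007077, 'fy': 328.4557188007077, 'cx': 319.9215453674366, 'cy': 198.15533535591334, 'k1': -0.026430811763035505, 'T': array([[-0.35644484, -0.89783301, -0.25854007,  0.17099563],
       [ 0.93431532, -0.34211217, -0.10007066, -0.65673403],
       [ 0.00139703, -0.27722762,  0.96080326,  0.38391796],
       [ 0.        ,  0.        ,  0.        ,  1.        ]])}
```

View pics/scene0.png

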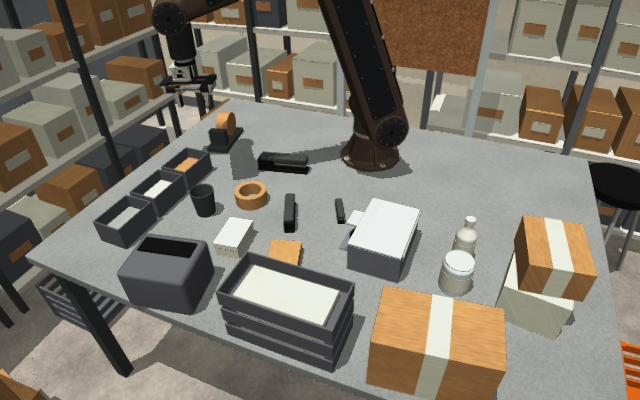

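View pics/top0.png

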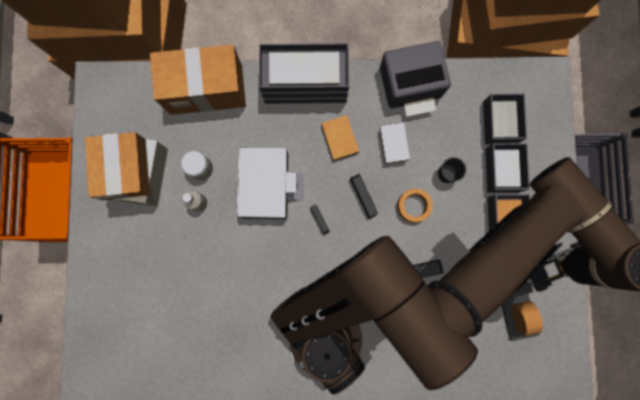

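View pics/wrist0.png

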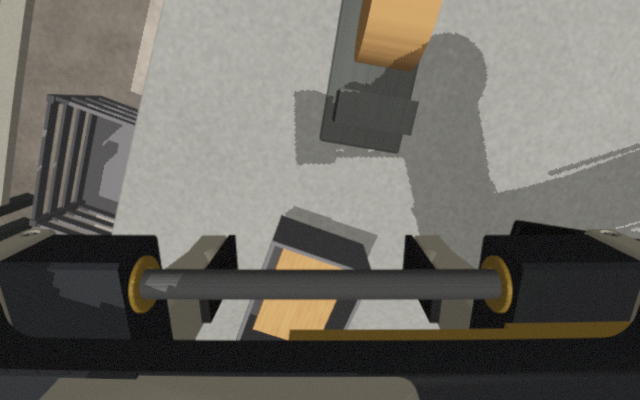

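```bash
cat > h.py <<'E'
import numpy as np, cv2
from scipy.spatial.transform import Rotation as Rn
def ray(info,u,v):
    K=np.array([[info['fx'],0,info['cx']],[0,info['fy'],info['cy']],[0,0,1]])
    p=cv2.undistortPoints(np.array([[[float(u),float(v)]]]),K,np.array([info['k1'],0,0,0,0]))[0,0]
    d=info['T'][:3,:3]@np.array([p[0],-p[1],-1.0]); return info['T'][:3,3],d
def onplane(info,u,v,z):
    o,d=ray(info,u,v); return o+d*(z-o[2])/d[2]
def cloud(info,dep):
    K=np.array([[info['fx'],0,info['cx']],[0,info['fy'],info['cy']],[0,0,1]])
    h,w=dep.shape; uu,vv=np.meshgrid(np.arange(w),np.arange(h))
    p=cv2.undistortPoints(np.stack([uu,vv],-1).reshape(-1,1,2).astype(np.float64),K,np.array([info['k1'],0,0,0,0])).reshape(h,w,2)
    c=np.stack([p[...,0],-p[...,1],-np.ones((h,w))],-1)*dep[...,None]
    return c@info['T'][:3,:3].T+info['T'][:3,3]
E
python3 - <<'E'
from plant import imaging
from h import *
for n in ("top","scene"):
    info=imaging.camera_info(n); P=cloud(info,np.load(n+"0.npy")); img=cv2.imread(f"pics/{n}0.png")
    print(n)
    X,Y,Z=P[...,0],P[...,1],P[...,2]
    dark=(img.max(2)<75)
    # staplers
    m=(dark&(Z>0.012)&(Z<0.08)&(X>0.1)&(X<0.75)&(Y>-0.5)&(Y<0.3)).astype(np.uint8)
    k,l,s,c=cv2.connectedComponentsWithStats(m)
    for i in range(1,k):
        if s[i,4]>60:
            q=P[l==i]; rc=cv2.minAreaRect((q[:,:2]*1000).astype(np.float32))
            print("dark",c[i].round(),s[i,4],rc,np.percentile(q[:,2],[2,50,98]).round(3))
    # lid
    m=((Z>0.085)&(Z<0.115)&(X>0.3)&(X<0.75)&(Y>-0.05)&(Y<0.35)).astype(np.uint8)
    k,l,s,c=cv2.connectedComponentsWithStats(m)
    for i in range(1,k):
        if s[i,4]>100:
            q=P[l==i]; rc=cv2.minAreaRect((q[:,:2]*1000).astype(np.float32))
            print("lid",c[i].round(),s[i,4],rc,np.percentile(q[:,2],[2,50,98]).round(3))
    m=((Z>0.02)&(X>0.1)&(X<0.75)&(Y>-0.5)&(Y<0.35)).astype(np.uint8)
    k,l,s,c=cv2.connectedComponentsWithStats(m)
    for i in range(1,k):
        if s[i,4]>60:
            q=P[l==i]; rc=cv2.minAreaRect((q[:,:2]*1000).astype(np.float32))
            print("any",c[i].round(),s[i,4],[np.round(a) for a in rc],np.percentile(q[:,2],[2,50,98]).round(3))
t=cv2.imread("pics/top0.png")[130:290,230:480]; s=cv2.imread("pics/scene0.png")[140:290,240:440]
cv2.imwrite("pics/c_top.png",cv2.resize(t,None,fx=3,fy=3,interpolation=cv2.INTER_CUBIC)); cv2.imwrite("pics/c_scene.png",cv2.resize(s,None,fx=3.8,fy=3.8,interpolation=cv2.INTER_CUBIC))
E
```

```text
top
dark [455. 167.] 196 ((551.3113403320312, -424.315673828125), (70.00296783447266, 39.881744384765625), 32.584228515625) [0.013 0.05  0.078]
dark [442. 177.] 70 ((525.80859375, -387.5408630371094), (59.128578186035156, 19.188207626342773), 39.66334533691406) [0.014 0.047 0.079]
dark [363. 195.] 420 ((467.7020568847656, -127.54388427734375), (144.6306915283203, 30.91761589050293), 24.041982650756836) [0.019 0.048 0.056]
dark [319. 220.] 170 ((389.5962219238281, 18.308034896850586), (94.57896423339844, 20.16183090209961), 27.45127296447754) [0.022 0.034 0.042]
dark [429. 268.] 345 ((227.81930541992188, -329.5154724121094), (44.522369384765625, 89.15023803710938), 11.908577919006348) [0.045 0.063 0.072]
lid [263. 182.] 3582 ((507.20391845703125, 186.11959838867188), (187.1296844482422, 219.37808227539062), 89.24491119384766) [0.093 0.101 0.109]
any [415. 112.] 82 [array([ 746., -311.]), array([16., 78.]), np.float64(8.0)] [0.04  0.047 0.054]
any [340. 137.] 1065 [array([503., -50.]), array([122., 473.]), np.float64(89.0)] [0.027 0.035 0.044]
any [394. 143.] 938 [array([ 473., -152.])
[... 1859 characters left out ...]
93.] 571 [array([ 433., -294.]), array([110., 108.]), np.float64(67.0)] [0.021 0.043 0.05 ]
any [203. 197.] 599 [array([ 540., -411.]), array([83., 76.]), np.float64(40.0)] [0.023 0.067 0.091]
any [289. 211.] 354 [array([ 467., -130.]), array([151.,  34.]), np.float64(25.0)] [0.023 0.047 0.052]
any [339. 208.] 145 [array([394.,  18.]), array([102.,  23.]), np.float64(26.0)] [0.023 0.033 0.036]
any [381. 236.] 4257 [array([506., 185.]), array([191., 228.]), np.float64(89.0)] [0.024 0.1   0.104]
any [233. 235.] 1012 [array([ 639., -231.]), array([128.,  84.]), np.float64(7.0)] [0.022 0.05  0.055]
any [285. 251.] 649 [array([646., -60.]), array([99., 92.]), np.float64(17.0)] [0.03  0.035 0.038]
```

View pics/c_top.png

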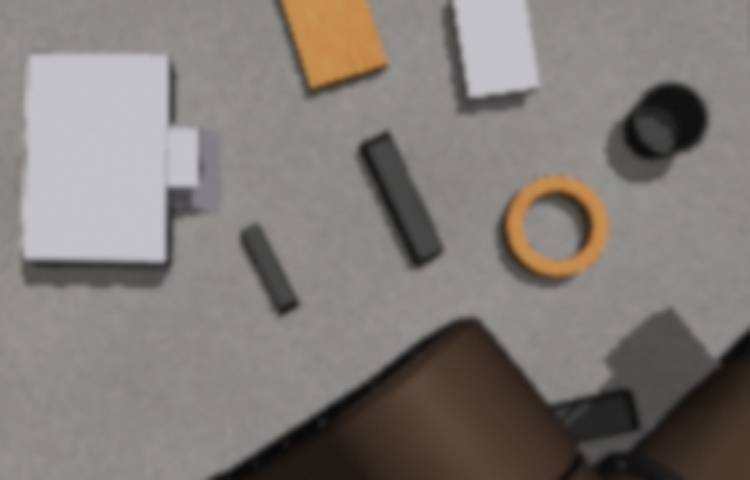

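View pics/c_scene.png

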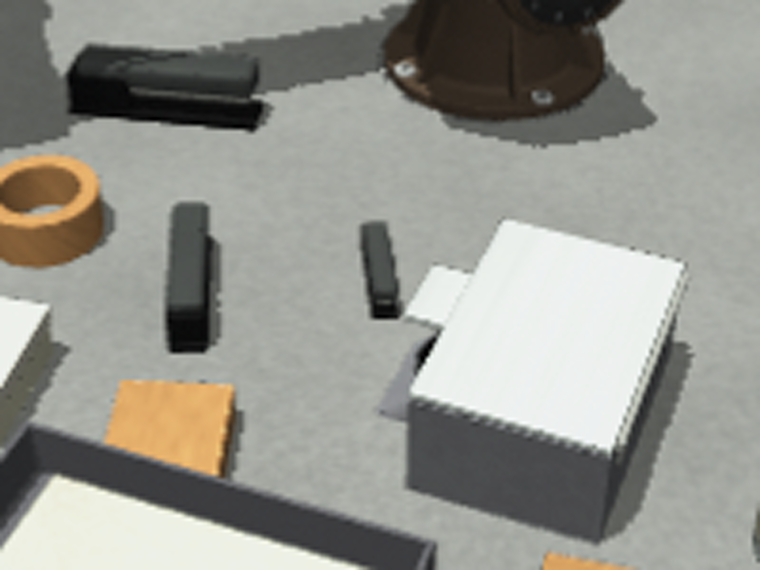

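Candidates for the stapler: mid black one, scene (290,212)/top (363,196), measures 151x34x~49; small one, scene (340,210), about 100x23x35; big one, scene (283,162), about 190x49x66. I choose the middle one: the crops show it clearly and its size fits. Next, the exact case pose.

Run:
```python
from plant import imaging
from h import *
for n,roi in (("top",(225,135,310,230)),("scene",(335,185,430,285))):
    info=imaging.camera_info(n); img=cv2.imread(f"pics/{n}0.png"); P=cloud(info,np.load(n+"0.npy"))
    m=np.zeros(img.shape[:2],np.uint8); x0,y0,x1,y1=roi
    m[y0:y1,x0:x1]=((img[y0:y1,x0:x1].min(2)>165)&(P[y0:y1,x0:x1,2]>0.08))*255
    c=max(cv2.findContours(m,cv2.RETR_EXTERNAL,cv2.CHAIN_APPROX_NONE)[0],key=cv2.contourArea)
    w=np.array([onplane(info,u,v,0.100)[:2] for u,v in c[:,0]])*1000
    print(n,cv2.minAreaRect(w.astype(np.float32)), w.min(0),w.max(0))
    # body only
    ymin=w[:,1].min(); b=w[w[:,1]>ymin+42]; print(" body",cv2.minAreaRect(b.astype(np.float32)))
    tb=w[w[:,1]<ymin+25]; print(" tab x",tb[:,0].min(),tb[:,0].max(), (tb[:,0].min()+tb[:,0].max())/2)
    # edge line fits: far/near x edges
    for lab,s in (("lowx",b[(b[:,0]<np.median(b[:,0]))]),):pass
    mid=b.mean(0)
    q=(b-mid)
    for lab,sel,in (("near",(q[:,0]<-90)&(abs(q[:,1])<55)),("far",(q[:,0]>90)&(abs(q[:,1])<55)),("hinge",(q[:,1]>55)&(abs(q[:,0])<90))):
        e=b[sel]; 
        if len(e)>5:
            vx,vy,cx,cy=cv2.fitLine(e.astype(np.float32),cv2.DIST_HUBER,0,.01,.01).ravel(); print("  ",lab,np.degrees(np.arctan2(vy,vx)),cx,cy)
    print()
```

```text
top ((507.3370666503906, 184.14682006835938), (182.68023681640625, 217.69253540039062), 88.81334686279297) [397.50041464  93.08261772] [616.44646196 276.43746914]
 body ((507.05987548828125, 206.33926391601562), (139.28392028808594, 217.58120727539062), 89.41932678222656)
 tab x 476.3784981424458 534.1799239221847 505.27921103231523
   near 89.37006 401.73807 230.47514
   far 89.417336 616.1756 237.97864

scene ((504.3207092285156, 185.45114135742188), (189.0719757080078, 222.24745178222656), 88.42381286621094) [392.23881836  90.38775532] [617.76183233 281.55523143]
 body ((504.8894958496094, 205.29324340820312), (148.7776641845703, 222.8207244873047), 88.69390869140625)
 tab x 469.5220898759177 532.7962467747514 501.1591683253345
   near 86.098236 397.369 227.95609
   far 88.74682 613.9286 224.7475
```

```bash
cat >> h.py <<'E'
C0=np.array([.5063,.2015,0.]); CY=np.radians(89.0)
Rc=np.array([[np.cos(CY),-np.sin(CY),0],[np.sin(CY),np.cos(CY),0],[0,0,1.]])
def case(x,y,z): return C0+Rc@np.array([x,y,z])/1.0
def mk(zc,yc):
    "tool R from z dir and y dir in case frame"
    z=np.array(zc,float);z/=np.linalg.norm(z); y=np.array(yc,float); y-=z*(y@z); y/=np.linalg.norm(y)
    return Rc@np.stack([np.cross(y,z),y,z],1)
def Rpress(deg): a=np.radians(deg); return mk([np.cos(a),0,-np.sin(a)],[0,-1,0])
def Rlid(th,sg): return mk([np.cos(th),0,-np.sin(th)],[sg*np.sin(th),0,sg*np.cos(th)])
def lidpt(th,r,off=.004): return case(.075-r*np.cos(th)+off*np.sin(th),0,.092+r*np.sin(th)+off*np.cos(th))
def cur():
    from plant import status
    s=status.get_state(); return s,np.array(s['tcp_pos']),Rn.from_euler('xyz',s['eef_rot'],degrees=True).as_matrix()
def row(p,R,p0,R0):
    return np.r_[R0.T@(p-p0)/.2, Rn.from_matrix(R0.T@R).as_rotvec(degrees=True)/90].round(3).tolist()
E
python3 - <<'E'
from h import *
s,p,R=cur()
print(case(-.098,0,.045))
T=Rpress(35); print("press",row(p,T,p,R))
b=case(-.098,0,.045); pre=b-T[:,2]*.09; print(pre, R.T@(pre-p)/.2)
for sg in (1,-1): print("lid",sg,row(p,Rlid(.9,sg),p,R), Rn.from_matrix(T.T@Rlid(.9,sg)).as_rotvec(degrees=True))
E
```

```text
[0.50458966 0.10351493 0.045     ]
press [0.0, 0.0, 0.0, -0.589, 0.398, 1.133]
[0.50330301 0.02980247 0.09662188] [-2.40497549  2.61654268  0.64902472]
lid 1 [0.0, 0.0, 0.0, -0.421, -0.082, 0.233] [ 13.00287498 -13.00287498 -89.3158811 ]
lid -1 [0.0, 0.0, 0.0, 0.113, -0.581, -1.669] [-13.00287498 -13.00287498  89.3158811 ]
```

Emit:
apply_moves(moves=[[-0.25,0.27,-0.15,0,0,0],[-0.5,0.54,-0.3,0,0,0],[-0.8,0.85,-0.5,0,0,0.1],[-0.8,0.85,-0.5,0,0,0.2],[-0.8,0.85,-0.5,0,0,0.3],[-0.8,0.85,-0.5,0,0,0.4]], hand=1, grip_force=20)

```text
time_s: 0.9
tcp_pos: [0.3297, -0.4138, 0.3268]
eef_rot: [180.0, 0.0, 164.7]
contact_force: [-0.8, 0.4, -0.1]
gripper_width: 0.0331
```

```bash
cat > nx.py <<'E'
from h import *
import sys
s,p,R=cur(); print("t",s['time_s'],"p",p.round(4),"rpy",s['eef_rot'].round(1),"q",s['joints'].round(1),"F",s['contact_force'].round(2),"w",round(s['gripper_width'],4))
E
python3 - <<'E'
exec(open('nx.py').read())
T=Rpress(35); tgt=case(-.098,0,.045)-T[:,2]*.12+[0,-.05,.15]
print(tgt,row(tgt,T,p,R))
E
```

```text
t 0.9 p [ 0.3297 -0.4138  0.3268] rpy [180.    0.  164.7] q [-30.2   3.7  -8.   -0.1 -78.3 -75.1] F [-0.81  0.45 -0.06] w 0.0331
[ 0.50287412 -0.04476835  0.26382917] [-0.347, 2.008, 0.316, -0.401, 0.517, 0.772]
```

Emit:
apply_moves(moves=[[-0.05,0.28,0,-0.04,0.05,0.08],[-0.1,0.56,0,-0.08,0.1,0.16],[-0.15,0.84,0,-0.12,0.16,0.24],[-0.17,1.0,0,-0.16,0.21,0.31],[-0.17,1.0,0,-0.2,0.26,0.39]])

```text
time_s: 1.52
tcp_pos: [0.4167, -0.2278, 0.3271]
eef_rot: [169.3, -27.4, 131.4]
contact_force: [-0.2, 0.2, -0.9]
gripper_width: 0.0004
```

Run:
```python
exec(open('nx.py').read())
T=Rpress(35); tgt=case(-.098,0,.045)-T[:,2]*.12+[0,-.05,.15]
print(tgt,row(tgt,T,p,R))
```

```text
t 1.525 p [ 0.4167 -0.2278  0.3271] rpy [169.3 -27.4 131.4] q [ -23.5   14.1    7.2  -21.6 -103.  -118.9] F [-0.25  0.21 -0.9 ] w 0.0004
[ 0.50287412 -0.04476835  0.26382917] [0.211, 0.826, 0.63, -0.2, 0.256, 0.381]
```

Emit:
apply_moves(moves=[[0.05,0.2,0.15,-0.05,0.06,0.09],[0.1,0.4,0.3,-0.1,0.12,0.18],[0.15,0.6,0.45,-0.15,0.19,0.28],[0.2,0.8,0.6,-0.2,0.25,0.38],[0.21,0.83,0.63,-0.2,0.256,0.38]])

```text
time_s: 2.15
tcp_pos: [0.5031, -0.0428, 0.2622]
eef_rot: [-179.7, -55.2, 88.7]
contact_force: [-0.1, -1.3, -0.5]
gripper_width: 0.0007
```

Run:
```python
exec(open('nx.py').read())
T=Rpress(35); tgt=case(-.098,0,.045)-T[:,2]*.06
print(tgt,row(tgt,T,p,R))
```

```text
t 2.15 p [ 0.5031 -0.0428  0.2622] rpy [-179.7  -55.2   88.7] q [ -23.6   19.9    1.4  -49.7  -96.8 -151.9] F [-0.13 -1.27 -0.54] w 0.0007
[0.50373189 0.05437329 0.07941459] [-0.474, -0.003, 0.92, -0.001, -0.002, -0.002]
```

Emit:
apply_moves(moves=[[-0.15,0,0.25,0,0,0],[-0.3,0,0.5,0,0,0],[-0.45,0,0.75,0,0,0],[-0.474,0,0.92,0,0,0],[-0.474,0,0.92,0,0,0]])

```text
time_s: 2.78
tcp_pos: [0.5031, 0.0554, 0.0778]
eef_rot: [-179.4, -55.3, 88.6]
contact_force: [0.4, -0.3, 0.0]
gripper_width: 0.0002
```

Run:
```python
exec(open('nx.py').read())
from plant import imaging
i,d=imaging.capture("wrist"); cv2.imwrite("pics/w1.png",i)
i,d=imaging.capture("scene"); cv2.imwrite("pics/s1.png",cv2.resize(i[120:320,220:480],None,fx=3,fy=3))
T=Rpress(35); tgt=case(-.098,0,.045)
print(tgt,row(tgt,T,p,R))
```

```text
t 2.775 p [0.5031 0.0554 0.0778] rpy [-179.4  -55.3   88.6] q [ -15.6   30.5  -10.9  -54.4  -77.4 -138.3] F [ 0.35 -0.3   0.01] w 0.0002
[0.50458966 0.10351493 0.045     ] [0.003, 0.005, 0.291, -0.003, -0.003, -0.003]
```

View pics/w1.png

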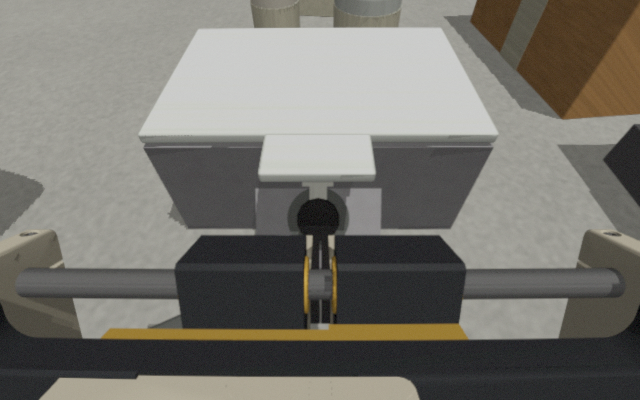

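View pics/s1.png

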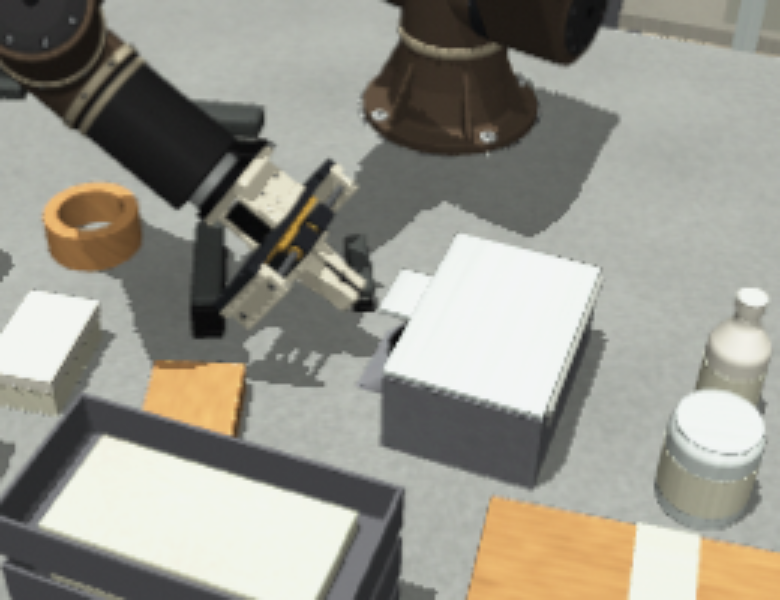

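The wrist view shows the button at about (318,218), right ahead of the shut fingers (320,250), with the tab above it at (318,157). Pressing now.

Emit:
apply_moves(moves=[[0,0,0.14,0,0,0],[0,0,0.25,0,0,0],[0,0,0.29,0,0,0],[0,0,0.305,0,0,0],[0,0,0.315,0,0,0]])

```text
time_s: 3.5
tcp_pos: [0.5055, 0.1046, 0.0438]
eef_rot: [-179.8, -55.1, 88.9]
contact_force: [0.0, -3.6, 1.5]
gripper_width: 0.0002
```

```bash
python3 nx.py
```

```text
t 3.5 p [0.5055 0.1046 0.0438] rpy [-179.8  -55.1   88.9] q [ -11.4   32.6  -13.1  -57.9  -72.3 -136.2] F [ 0.01 -3.64  1.54] w 0.0002
```

Emit:
apply_moves(moves=[[0,0,0.02,0,0,0],[0,0,0.035,0,0,0],[0,0,0.045,0,0,0],[0,0,0.045,0,0,0]])

```text
time_s: 4.0
tcp_pos: [0.5058, 0.1078, 0.0408]
eef_rot: [179.8, -54.9, 89.4]
contact_force: [-7.1, -31.1, 25.7]
gripper_width: 0.0008
```

```bash
python3 nx.py; python3 -c "
from plant import imaging; import cv2
i,d=imaging.capture('scene'); cv2.imwrite('pics/s2.png',cv2.resize(i[120:320,220:480],None,fx=3,fy=3))"
```

```text
t 4.0 p [0.5058 0.1078 0.0408] rpy [179.8 -54.9  89.4] q [ -11.1   32.8  -13.2  -58.   -71.8 -135.8] F [ -7.13 -31.08  25.7 ] w 0.0008
```

View pics/s2.png

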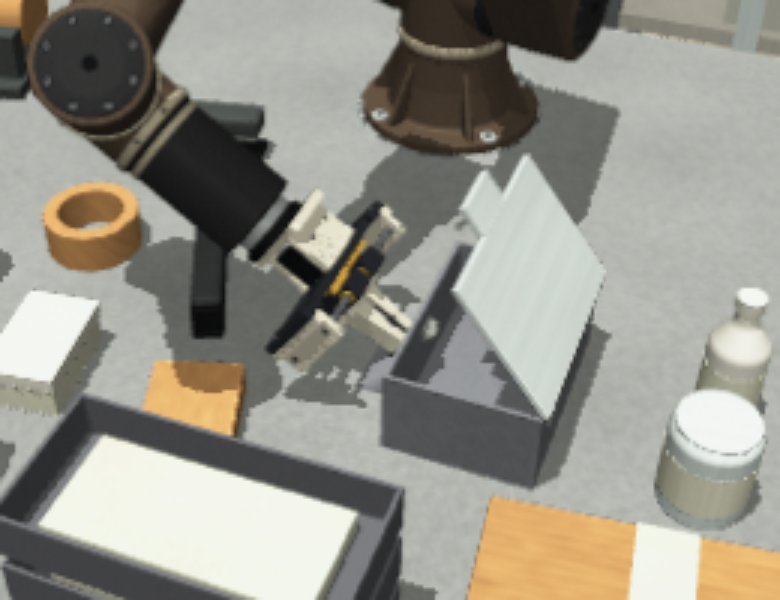

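Emit:
apply_moves(moves=[[0,0,-0.15,0,0,0],[0,0,-0.4,0,0,0],[0.2,0,-0.6,0,0,0],[0.45,0,-0.6,0,0,0],[0.7,0,-0.6,0,0,0],[0.7,0,-0.6,0.02,-0.02,-0.12],[0.7,0,-0.6,0.04,-0.04,-0.24],[0.7,0,-0.6,0.06,-0.06,-0.36]])

```text
time_s: 5.05
tcp_pos: [0.5051, 0.0905, 0.2247]
eef_rot: [151.2, -41.0, 133.9]
contact_force: [-0.2, 0.1, 0.4]
gripper_width: 0.0003
```

Run:
```python
exec(open('nx.py').read())
from plant import imaging
for n in ("scene","top"):
    im,d=imaging.capture(n); cv2.imwrite(f"pics/{n}3.png",im); np.save(n+"3.npy",d)
    P=cloud(imaging.camera_info(n),d); Q=(P-C0)@Rc*1000
    m=(im.min(2)>120)&(Q[...,0]>-110)&(Q[...,0]<110)&(abs(Q[...,1])<112)&(Q[...,2]>100)
    k,l,st,c=cv2.connectedComponentsWithStats(m.astype(np.uint8)); i=1+np.argmax(st[1:,4])
    q=Q[l==i]; print(n,c[i],len(q))
    f=np.polyfit(q[:,0],q[:,2],1); print("angle",-np.arctan(f[0]), "y",np.percentile(q[:,1],[1,99]),"top z",q[:,2].max(), "tab y",np.percentile(q[q[:,2]>225][:,1],[2,98]) if (q[:,2]>225).any() else None)
    u=cv2.fitLine(q[:,[0,2]].astype(np.float32),cv2.DIST_HUBER,0,.01,.01).ravel(); print(u, np.arctan2(-u[1],u[0]))
T=Rlid(.9,1); tgt=lidpt(.9,.25); print(tgt,row(tgt,T,p,R))
```

```text
t 5.05 p [0.5051 0.0905 0.2247] rpy [151.2 -41.  133.9] q [  -6.9   15.9   -5.7  -47.9  -83.5 -127.9] F [-0.16  0.12  0.36] w 0.0003
scene [394.78231827 212.47858546] 2545
angle 0.8889114296518598 y [-108.21629387  107.83508174] top z 240.9398038777254 tab y [-30.58549222  31.32673972]
[  0.6258725  -0.7799254  25.422749  163.7589   ] 0.89454657
top [251.5446384  178.62094763] 2005
angle 0.8777771124078576 y [-107.38817703  105.91805113] top z 243.71892080509804 tab y [-31.2055898  30.6570467]
[  0.62490404  -0.7807016   22.39239    167.95593   ] 0.8957877
[0.50495147 0.12424258 0.29031817] [0.307, 0.182, -0.09, 0.082, -0.093, -0.637]
```

Emit:
apply_moves(moves=[[0.1,0.06,-0.1,0.02,-0.02,-0.11],[0.2,0.12,-0.1,0.03,-0.03,-0.22],[0.3,0.18,-0.09,0.05,-0.05,-0.33],[0.307,0.182,-0.09,0.06,-0.06,-0.44],[0.307,0.182,-0.09,0.07,-0.08,-0.55],[0.307,0.182,-0.09,0.082,-0.093,-0.637],[0.307,0.182,-0.09,0.082,-0.093,-0.637]], hand=-0.3)

```text
time_s: 6.02
tcp_pos: [0.5047, 0.1251, 0.2911]
eef_rot: [141.5, -0.2, 178.8]
contact_force: [-0.3, 0.8, 0.7]
gripper_width: 0.0563
```

Run:
```python
exec(open('nx.py').read())
from plant import imaging
i,d=imaging.capture("wrist"); cv2.imwrite("pics/w4.png",i)
i,d=imaging.capture("scene"); cv2.imwrite("pics/s4.png",cv2.resize(i[80:280,260:520],None,fx=3,fy=3))
T=Rlid(.895,1); tgt=lidpt(.895,.169,.003); print(tgt,row(tgt,T,p,R))
```

```text
t 6.025 p [0.5047 0.1251 0.2911] rpy [141.5  -0.2 178.8] q [  4.4   5.8  -5.6 -39.4 -77.9 -87.3] F [-0.28  0.75  0.66] w 0.0563
[0.50580484 0.17313227 0.22573189] [-0.002, -0.015, 0.405, -0.002, -0.0, -0.003]
```

View pics/w4.png

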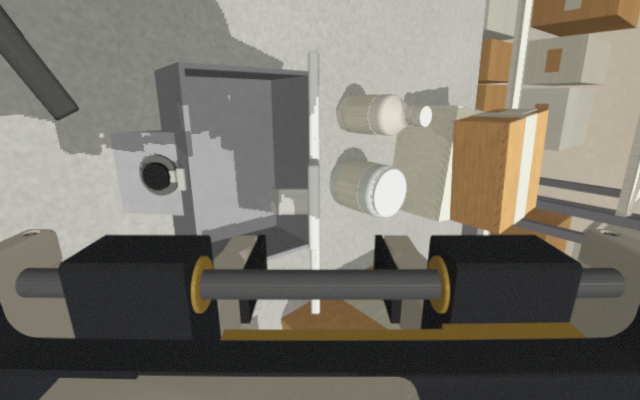

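View pics/s4.png

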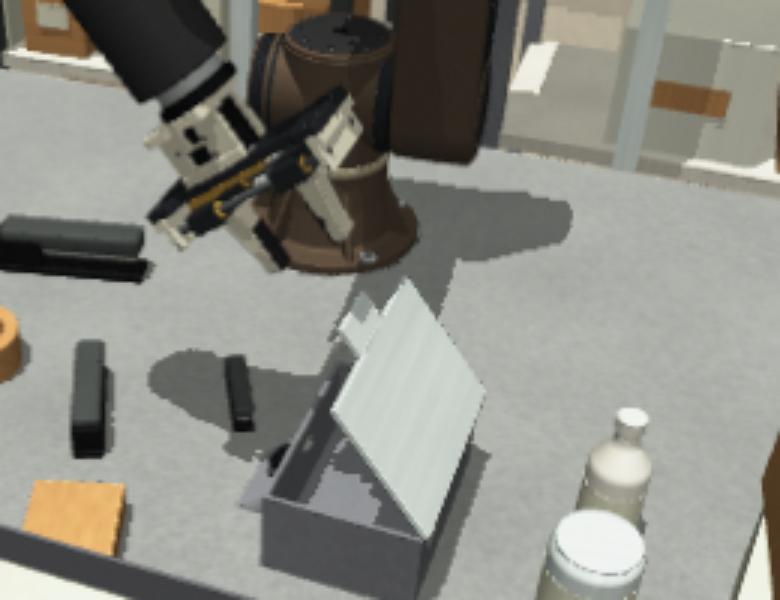

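Wrist view: the lid is seen edge-on at column about 314, midway between the fingers (250 and 385). I go in and close.

Emit:
apply_moves(moves=[[0,-0.005,0.12,0,0,0],[0,-0.01,0.25,0,0,0],[0,-0.015,0.34,0,0,0],[0,-0.015,0.4,0,0,0],[0,-0.015,0.405,0,0,0]])

```text
time_s: 6.75
tcp_pos: [0.5055, 0.1731, 0.2248]
eef_rot: [141.5, -0.4, 178.7]
contact_force: [0.0, -1.0, 0.7]
gripper_width: 0.0568
```

Emit:
apply_moves(moves=[[0,0,0,0,0,0],[0,0,0,0,0,0],[0,0,0,0,0,0],[0,0,0,0,0,0],[0,0,0,0,0,0],[0,0,0,0,0,0],[0,0,0,0,0,0],[0,0,0,0,0,0],[0,0,0,0,0,0]], hand=1, grip_force=12)

```text
time_s: 7.88
tcp_pos: [0.5056, 0.173, 0.2248]
eef_rot: [141.5, -0.4, 178.7]
contact_force: [0.1, -0.8, 0.8]
gripper_width: 0.0081
```

Run:
```python
exec(open('nx.py').read())
from plant import imaging
i,d=imaging.capture("wrist"); cv2.imwrite("pics/w5.png",i)
i,d=imaging.capture("scene"); cv2.imwrite("pics/s5.png",cv2.resize(i[80:280,260:520],None,fx=3,fy=3))
# arc: keep grip relative to lid; hinge line
import numpy as np
H=case(.075,0,.092); ax=Rc[:,1]  # case y
print("radius",np.linalg.norm((p-H)[1:]), "ang", np.arctan2((p-H)[2],-((p-H)@Rc[:,0])))
for k in range(1,13):
    a=0.86*k/12
    for s in (1,):
        Q=Rn.from_rotvec(ax*a*s).as_matrix(); print(round(a,3),row(H+Q@(p-H),Q@R,p,R))
```

```text
t 7.875 p [0.5056 0.173  0.2248] rpy [141.5  -0.4 178.7] q [  9.5   8.6 -10.8 -41.2 -68.6 -86. ] F [ 0.11 -0.83  0.81] w 0.0081
radius 0.16835708325724452 ang 0.9089282143435021
0.072 [0.0, 0.06, 0.003, 0.046, -0.0, 0.0]
0.143 [0.001, 0.12, 0.01, 0.091, -0.001, 0.0]
0.215 [0.001, 0.179, 0.021, 0.137, -0.001, 0.0]
0.287 [0.002, 0.238, 0.037, 0.182, -0.001, 0.0]
0.358 [0.002, 0.295, 0.057, 0.228, -0.002, 0.001]
0.43 [0.003, 0.35, 0.08, 0.274, -0.002, 0.001]
0.502 [0.003, 0.404, 0.108, 0.319, -0.002, 0.001]
0.573 [0.003, 0.455, 0.139, 0.365, -0.003, 0.001]
0.645 [0.003, 0.504, 0.174, 0.411, -0.003, 0.001]
0.717 [0.004, 0.551, 0.213, 0.456, -0.004, 0.001]
0.788 [0.004, 0.594, 0.255, 0.502, -0.004, 0.001]
0.86 [0.004, 0.635, 0.299, 0.547, -0.004, 0.001]
```

View pics/s5.png

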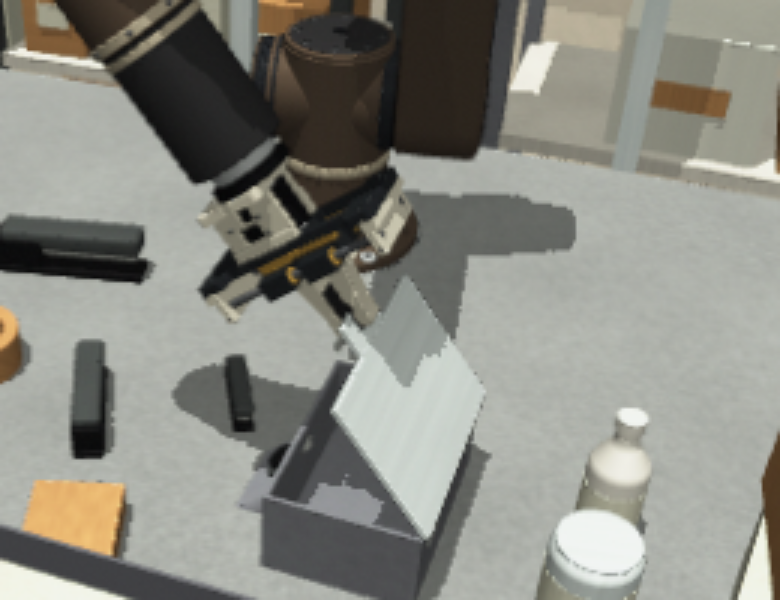

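Emit:
apply_moves(moves=[[0,0,0,0,0,0],[0,0,0,0,0,0],[0,0,0,0,0,0],[0,0,0,0,0,0],[0,0.06,0.003,0.046,0,0],[0,0.12,0.01,0.091,0,0],[0,0.18,0.021,0.137,0,0],[0,0.238,0.037,0.182,0,0],[0,0.295,0.057,0.228,0,0],[0,0.35,0.08,0.274,0,0],[0,0.35,0.08,0.274,0,0]])

```text
time_s: 9.35
tcp_pos: [0.5063, 0.2393, 0.254]
eef_rot: [166.3, -0.5, 178.9]
contact_force: [3.7, 0.2, -10.4]
gripper_width: 0.0077
```

Run:
```python
exec(open('nx.py').read())
H=case(.075,0,.092); ax=Rc[:,1]
print("radius",np.linalg.norm((p-H)[1:]), "ang", np.arctan2((p-H)[2],-((p-H)@Rc[:,0])))
for k in range(1,9):
    a=0.44*k/8
    Q=Rn.from_rotvec(ax*a).as_matrix(); print(round(a,3),row(H+Q@(p-H),Q@R,p,R))
```

```text
t 9.35 p [0.5063 0.2393 0.254 ] rpy [166.3  -0.5 178.9] q [  37.1    6.1  -11.1  -12.2  -65.1 -123.9] F [  3.65   0.24 -10.44] w 0.0077
radius 0.16625189373911634 ang 1.3452324585954962
0.055 [0.0, 0.046, 0.002, 0.035, -0.0, 0.0]
0.11 [0.0, 0.091, 0.006, 0.07, -0.0, 0.001]
0.165 [0.0, 0.136, 0.013, 0.105, -0.0, 0.001]
0.22 [0.001, 0.181, 0.023, 0.14, -0.001, 0.001]
0.275 [0.001, 0.225, 0.034, 0.175, -0.001, 0.001]
0.33 [0.001, 0.269, 0.049, 0.21, -0.001, 0.002]
0.385 [0.001, 0.311, 0.065, 0.245, -0.001, 0.002]
0.44 [0.001, 0.353, 0.084, 0.28, -0.001, 0.002]
```

Emit:
apply_moves(moves=[[0,0.046,0,0.035,0,0],[0,0.091,0.004,0.07,0,0],[0,0.136,0.011,0.105,0,0],[0,0.181,0.021,0.14,0,0],[0,0.225,0.032,0.175,0,0],[0,0.269,0.047,0.21,0,0],[0,0.311,0.063,0.245,0,0],[0,0.35,0.08,0.275,0,0],[0,0.35,0.08,0.275,0,0],[0,0.35,0.08,0.275,0,0]])

```text
time_s: 10.6
tcp_pos: [0.5077, 0.3099, 0.253]
eef_rot: [-168.9, -0.6, 178.8]
contact_force: [7.3, -3.9, -12.6]
gripper_width: 0.008
```

Run:
```python
exec(open('nx.py').read())
from plant import imaging
H=case(.075,0,.092)
print("radius",np.linalg.norm((p-H)[1:]), "ang", np.arctan2((p-H)[2],-((p-H)@Rc[:,0])))
i,d=imaging.capture("scene"); cv2.imwrite("pics/s6.png",cv2.resize(i[60:280,260:540],None,fx=2.7,fy=2.7))
```

```text
t 10.6 p [0.5077 0.3099 0.253 ] rpy [-168.9   -0.6  178.8] q [  54.    16.7   -4.8    5.9  -78.1 -146.9] F [  7.31  -3.91 -12.62] w 0.008
radius 0.16445042950731834 ang 1.7756273851157893
```

View pics/s6.png

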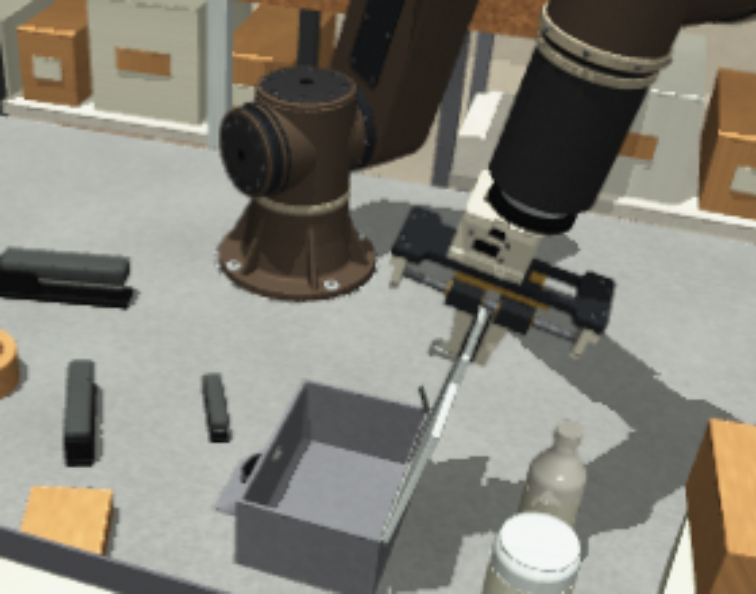

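The lid leans back in the grip at about 1.77 rad. Releasing.

Emit:
apply_moves(moves=[[0,0,0,0,0,0],[0,0,0,0,0,0],[0,0,0,0,0,0],[0,0,0,0,0,0],[0,0,-0.05,0,0,0],[0,0,-0.15,0,0,0],[0,0,-0.35,0,0,0],[0,0,-0.6,0,0,0]], hand=-0.2)

```text
time_s: 11.65
tcp_pos: [0.5092, 0.3328, 0.3722]
eef_rot: [-168.9, -0.7, 178.8]
contact_force: [1.1, 0.8, 0.3]
gripper_width: 0.0527
```

Run:
```python
exec(open('nx.py').read())
from plant import imaging
i,d=imaging.capture("scene"); cv2.imwrite("pics/s7.png",cv2.resize(i[60:280,260:540],None,fx=2.7,fy=2.7))
n="top"; im,d=imaging.capture(n); cv2.imwrite("pics/top7.png",im)
a=np.radians(205); 
for yaw in (204,205):pass
# stapler refined from first images: top face on plane .049
for n in ("top","scene"):
    img=cv2.imread(f"pics/{n}0.png"); info=imaging.camera_info(n); P=cloud(info,np.load(n+"0.npy"))
    m=((img.max(2)<80)&(P[...,2]>.044)&(P[...,2]<.056)&(abs(P[...,0]-.467)<.09)&(abs(P[...,1]+.128)<.06)).astype(np.uint8)
    c=max(cv2.findContours(m,cv2.RETR_EXTERNAL,cv2.CHAIN_APPROX_NONE)[0],key=cv2.contourArea)
    w=np.array([onplane(info,u,v,0.049)[:2] for u,v in c[:,0]])*1000
    print(n,cv2.minAreaRect(w.astype(np.float32)))
```

```text
t 11.65 p [0.5092 0.3328 0.3722] rpy [-168.9   -0.7  178.8] q [  55.1   15.9    9.3    5.6  -93.1 -146.4] F [1.15 0.84 0.26] w 0.0527
top ((464.56842041015625, -129.1523895263672), (137.5850372314453, 29.923660278320312), 24.264135360717773)
scene ((465.0367736816406, -115.12443542480469), (134.25753784179688, 5.800634384155273), 23.817289352416992)
```

View pics/s7.png

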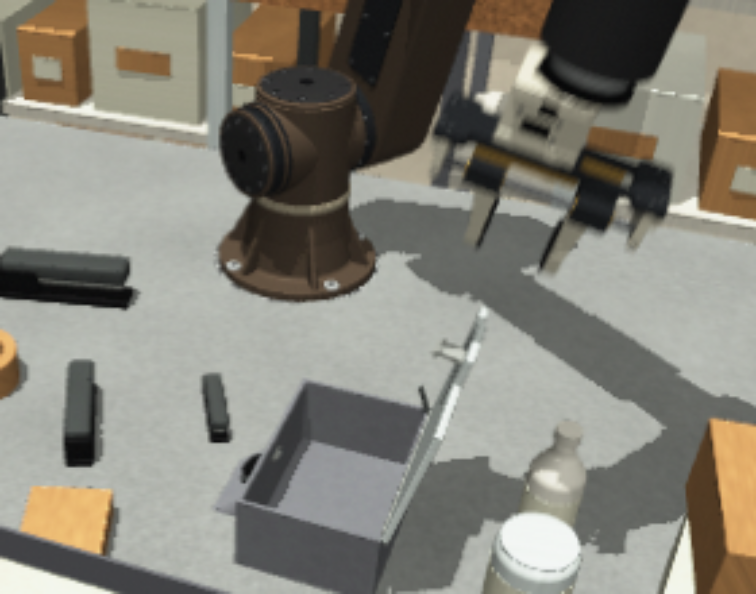

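Run:
```python
exec(open('nx.py').read())
T=Rn.from_euler('xyz',[180,0,-155.7],degrees=True).as_matrix()
tgt=np.array([.466,-.129,.20]); print(R.T@(tgt-p)/.2,row(p,T,p,R))
```

```text
t 11.75 p [0.5111 0.3345 0.3774] rpy [-169.3   -0.2  178.9] q [  55.2   15.7    9.7    5.7  -93.1 -146.4] F [0.08 0.52 0.54] w 0.0526
[ 0.17530989 -2.11549794  1.30446632] [0.0, 0.0, 0.0, -0.117, -0.029, -0.282]
```

Emit:
apply_moves(moves=[[0.02,-0.25,0,-0.02,0,-0.05],[0.04,-0.5,0,-0.04,0,-0.1],[0.06,-0.75,0,-0.06,-0.01,-0.15],[0.08,-1.0,0.1,-0.09,-0.02,-0.2],[0.08,-1.0,0.2,-0.117,-0.029,-0.28],[0.08,-1.0,0.2,-0.117,-0.029,-0.28]], hand=-1)

```text
time_s: 12.5
tcp_pos: [0.4905, 0.1296, 0.3758]
eef_rot: [179.9, 0.0, -156.0]
contact_force: [0.9, 0.0, 0.6]
gripper_width: 0.0875
```

Run:
```python
exec(open('nx.py').read())
T=Rn.from_euler('xyz',[180,0,-155.7],degrees=True).as_matrix()
tgt=np.array([.466,-.129,.20]); print(row(tgt,T,p,R))
```

```text
t 12.5 p [0.4905 0.1296 0.3758] rpy [ 179.9    0.  -156. ] q [  37.     0.8   -4.9   -0.   -84.2 -102.9] F [0.86 0.05 0.63] w 0.0875
[0.639, -1.132, 0.878, 0.001, 0.0, -0.003]
```

Emit:
apply_moves(moves=[[0.14,-0.25,0.1,0,0,0],[0.28,-0.5,0.25,0,0,0],[0.42,-0.75,0.5,0,0,0],[0.56,-1.0,0.75,0,0,0],[0.56,-1.0,0.85,0,0,0],[0.56,-1.0,0.85,0,0,0]])

```text
time_s: 13.25
tcp_pos: [0.4685, -0.0993, 0.2036]
eef_rot: [179.9, -0.3, -156.2]
contact_force: [0.6, 0.0, 1.8]
gripper_width: 0.088
```

Run:
```python
exec(open('nx.py').read())
from plant import imaging
T=Rn.from_euler('xyz',[180,0,-155.7],degrees=True).as_matrix()
tgt=np.array([.466,-.129,.20]); print(row(tgt,T,p,R))
info=imaging.camera_info("wrist"); i,d=imaging.capture("wrist"); cv2.imwrite("pics/w8.png",i)
P=cloud(info,d); X,Y,Z=np.moveaxis(P,-1,0)
m=((i.max(2)<95)&(Z>.04)&(Z<.058)&(abs(X-.467)<.1)&(abs(Y+.128)<.08)).astype(np.uint8)
k,l,st,c=cv2.connectedComponentsWithStats(m); j=1+np.argmax(st[1:,4]); q=P[l==j]; print(c[j],len(q),cv2.minAreaRect((q[:,:2]*1000).astype(np.float32)),np.median(q[:,2]))
```

```text
t 13.25 p [ 0.4685 -0.0993  0.2036] rpy [ 179.9   -0.3 -156.2] q [ 11.6   3.  -25.   -0.  -62.3 -77.8] F [0.57 0.04 1.75] w 0.088
[0.071, -0.131, 0.018, 0.001, -0.003, -0.005]
[291.24531202 149.71564709] 3253 ((464.6294250488281, -131.45315551757812), (140.56558227539062, 31.125717163085938), 24.184192657470703) 0.04871765737737843
```

View pics/w8.png

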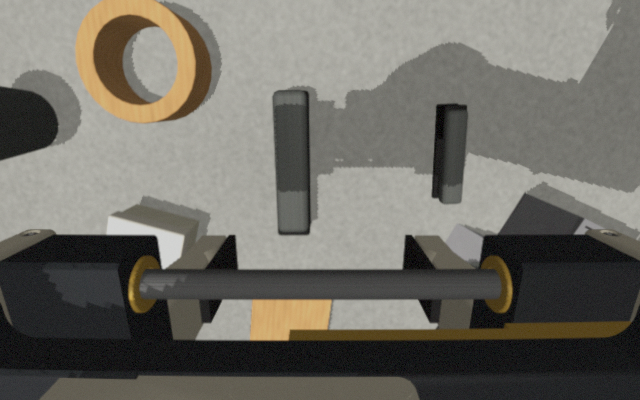

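Run:
```python
exec(open('nx.py').read())
T=Rn.from_euler('xyz',[180,0,-155.8],degrees=True).as_matrix()
for z in (.12,.028): print(row(np.array([.4655,-.130,z]),T,p,R))
```

```text
t 13.3 p [ 0.47   -0.0987  0.2055] rpy [ 1.800e+02 -1.000e-01 -1.561e+02] q [ 11.7   2.9 -24.8  -0.  -62.3 -77.8] F [ 0.56 -0.96  0.46] w 0.0879
[0.083, -0.134, 0.428, 0.0, -0.001, -0.003]
[0.082, -0.134, 0.888, 0.0, -0.001, -0.003]
```

Emit:
apply_moves(moves=[[0.04,-0.07,0.1,0,0,-0.003],[0.083,-0.134,0.3,0,0,-0.003],[0.083,-0.134,0.5,0,0,-0.003],[0.083,-0.134,0.7,0,0,-0.003],[0.083,-0.134,0.82,0,0,-0.003],[0.083,-0.134,0.88,0,0,-0.003],[0.083,-0.134,0.888,0,0,-0.003]])

```text
time_s: 14.18
tcp_pos: [0.4667, -0.1292, 0.0285]
eef_rot: [-180.0, -0.1, -155.8]
contact_force: [-0.3, -0.0, 0.5]
gripper_width: 0.0877
```

Emit:
apply_moves(moves=[[0,0,0,0,0,0],[0,0,0,0,0,0],[0,0,0,0,0,0],[0,0,0,0,0,0],[0,0,0,0,0,0],[0,0,0,0,0,0],[0,0,0,0,0,0],[0,0,0,0,0,0]], hand=1, grip_force=35)

```text
time_s: 15.18
tcp_pos: [0.4668, -0.1293, 0.0286]
eef_rot: [-180.0, -0.1, -155.8]
contact_force: [0.4, -1.3, 0.5]
gripper_width: 0.0319
```

```bash
python3 nx.py
```

```text
t 15.175 p [ 0.4668 -0.1293  0.0286] rpy [-1.800e+02 -1.000e-01 -1.558e+02] q [  7.9  16.  -37.    0.1 -37.  -73.7] F [ 0.42 -1.29  0.52] w 0.0319
```

Emit:
apply_moves(moves=[[0,0,-0.03,0,0,0],[0,0,-0.1,0,0,0],[0,0,-0.25,0,0,0],[0,0,-0.45,0,0,0],[0,0,-0.65,0,0,0],[0,0,-0.85,0,0,0],[0,0,-1.0,0,0,0],[0,0,-1.0,0,0,0]])

```text
time_s: 16.18
tcp_pos: [0.468, -0.1291, 0.2317]
eef_rot: [-179.9, 0.2, -155.7]
contact_force: [0.5, 0.4, -4.1]
gripper_width: 0.0318
```

Run:
```python
exec(open('nx.py').read())
from plant import imaging
i,d=imaging.capture("scene"); cv2.imwrite("pics/s9.png",cv2.resize(i[60:260,200:460],None,fx=3,fy=3))
T=mk([0,0,-1],[1,0,0]); # tool y along case x
c=case(-.026,-.02,0)
print(Rn.from_matrix(T).as_euler('xyz',degrees=True), c)
print(row(np.array([c[0],c[1],.25]),T,p,R))
```

```text
t 16.175 p [ 0.468  -0.1291  0.2317] rpy [-179.9    0.2 -155.7] q [  7.9   2.  -22.2   0.1 -65.5 -73.7] F [ 0.48  0.37 -4.14] w 0.0318
[180.   0. 179.] [0.52584319 0.17515491 0.        ]
[-0.889, 1.268, -0.091, -0.001, 0.003, 0.281]
```

View pics/s9.png

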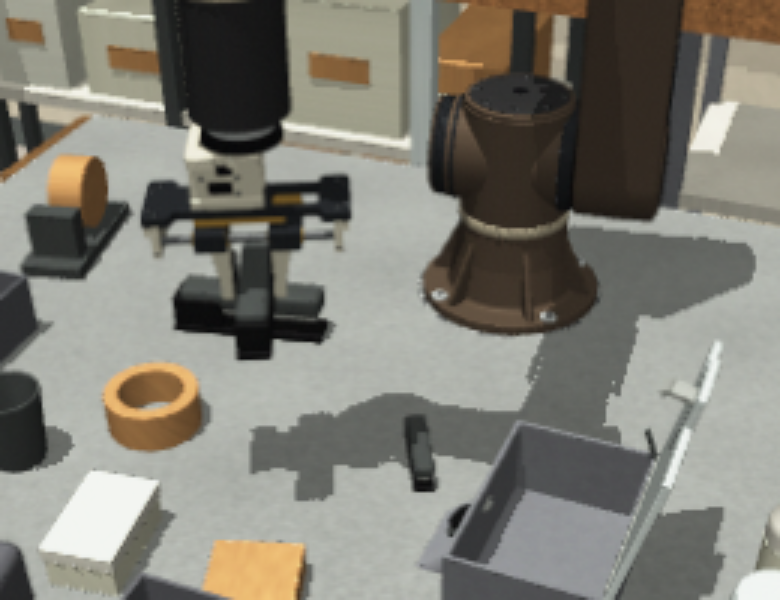

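Emit:
apply_moves(moves=[[-0.17,0.24,-0.1,0,0,0.05],[-0.34,0.48,-0.2,0,0,0.1],[-0.5,0.72,-0.2,0,0,0.15],[-0.66,0.96,-0.2,0,0,0.2],[-0.66,0.96,-0.2,0,0,0.25],[-0.66,0.96,-0.2,0,0,0.281],[-0.66,0.96,-0.2,0,0,0.281]])

```text
time_s: 17.1
tcp_pos: [0.5076, 0.1003, 0.2683]
eef_rot: [-179.9, -0.1, 179.0]
contact_force: [0.9, -0.2, -3.1]
gripper_width: 0.0318
```

Run:
```python
exec(open('nx.py').read())
T=mk([0,0,-1],[1,0,0]); c=case(-.026,-.012,0)
print(row(np.array([c[0],c[1],.23]),T,p,R))
```

```text
t 17.1 p [0.5076 0.1003 0.2683] rpy [-1.799e+02 -1.000e-01  1.790e+02] q [  32.9    4.1  -15.1    0.   -70.9 -124. ] F [ 0.86 -0.19 -3.11] w 0.0318
[-0.045, 0.376, 0.191, -0.001, -0.001, -0.0]
```

Emit:
apply_moves(moves=[[-0.02,0.12,0.05,0,0,0],[-0.03,0.24,0.1,0,0,0],[-0.045,0.34,0.15,0,0,0],[-0.045,0.376,0.19,0,0,0],[-0.045,0.376,0.19,0,0,0],[-0.045,0.376,0.19,0,0,0]])

```text
time_s: 17.85
tcp_pos: [0.518, 0.175, 0.2305]
eef_rot: [-179.9, -0.1, 179.0]
contact_force: [-0.3, -1.0, -2.3]
gripper_width: 0.0319
```

Run:
```python
exec(open('nx.py').read())
from plant import imaging
i,d=imaging.capture("wrist"); cv2.imwrite("pics/w10.png",i); wi=imaging.camera_info("wrist")
i,d=imaging.capture("scene"); cv2.imwrite("pics/s10.png",cv2.resize(i[60:280,260:540],None,fx=2.7,fy=2.7))
P=cloud(imaging.camera_info("scene"),d); Q=(P-C0)@Rc*1000
# rim points: near z 91
for y in (-106,-60,60,106):
    m=(abs(Q[...,2]-91)<3)&(abs(Q[...,1]-y)<8)&(abs(Q[...,0])<90); q=Q[m]; print(y,len(q), np.percentile(q[:,0],[2,98]).round(1) if len(q) else '')
m=(abs(Q[...,2]-91)<3)&(abs(Q[...,0]+72)<7)&(abs(Q[...,1])<125); q=Q[m]; print("front rim x",np.percentile(q[:,0],[2,25,50,75,98]).round(1),"y",np.percentile(q[:,1],[1,99]).round(1))
T=mk([0,0,-1],[1,0,0]); c=case(-.026,-.012,0)
for z in (.12,.06,.036): print(z,row(np.array([c[0],c[1],z]),T,p,R))
```

```text
t 17.85 p [0.518  0.175  0.2305] rpy [-1.799e+02 -1.000e-01  1.790e+02] q [  39.2    8.4  -15.2    0.   -66.5 -130.2] F [-0.3  -0.97 -2.32] w 0.0319
-106 117 [-73.8  71.8]
-60 14 [-77.9  71. ]
60 2 [68.7 69.5]
106 60 [-38.7  64.3]
front rim x [-78.7 -76.5 -74.7 -73.1 -67.4] y [-106.8   41.7]
0.12 [-0.0, 0.002, 0.552, -0.001, -0.001, -0.0]
0.06 [-0.0, 0.002, 0.852, -0.001, -0.001, -0.0]
0.036 [-0.001, 0.002, 0.972, -0.001, -0.001, -0.0]
```

View pics/w10.png

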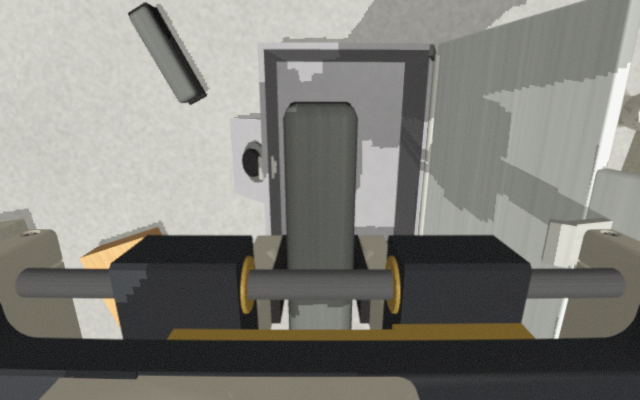

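View pics/s10.png

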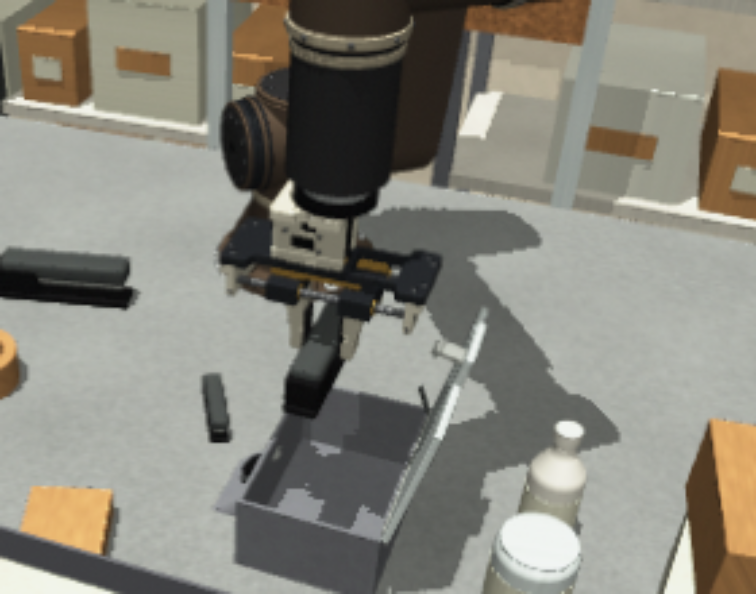

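Stapler is over the case, aligned with its long side; lid right. Lowering in stages.

Emit:
apply_moves(moves=[[0,0,0.12,0,0,0],[0,0,0.25,0,0,0],[0,0,0.4,0,0,0],[0,0,0.55,0,0,0],[0,0,0.55,0,0,0]])

```text
time_s: 18.58
tcp_pos: [0.5168, 0.1736, 0.1193]
eef_rot: [-179.8, -0.2, 178.9]
contact_force: [-0.2, 0.3, -2.8]
gripper_width: 0.0317
```

Run:
```python
exec(open('nx.py').read())
from plant import imaging
i,d=imaging.capture("scene"); cv2.imwrite("pics/s11.png",cv2.resize(i[80:260,280:500],None,fx=3.5,fy=3.3))
i,d=imaging.capture("wrist"); cv2.imwrite("pics/w11.png",i)
T=mk([0,0,-1],[1,0,0]); c=case(-.026,-.012,0)
for z in (.06,.036): print(z,row(np.array([c[0],c[1],z]),T,p,R))
```

```text
t 18.575 p [0.5168 0.1736 0.1193] rpy [-179.8   -0.2  178.9] q [  39.2   14.1  -23.8   -0.   -52.4 -130.2] F [-0.17  0.27 -2.83] w 0.0317
0.06 [-0.006, 0.009, 0.297, -0.002, -0.002, -0.001]
0.036 [-0.006, 0.01, 0.417, -0.002, -0.002, -0.001]
```

View pics/s11.png

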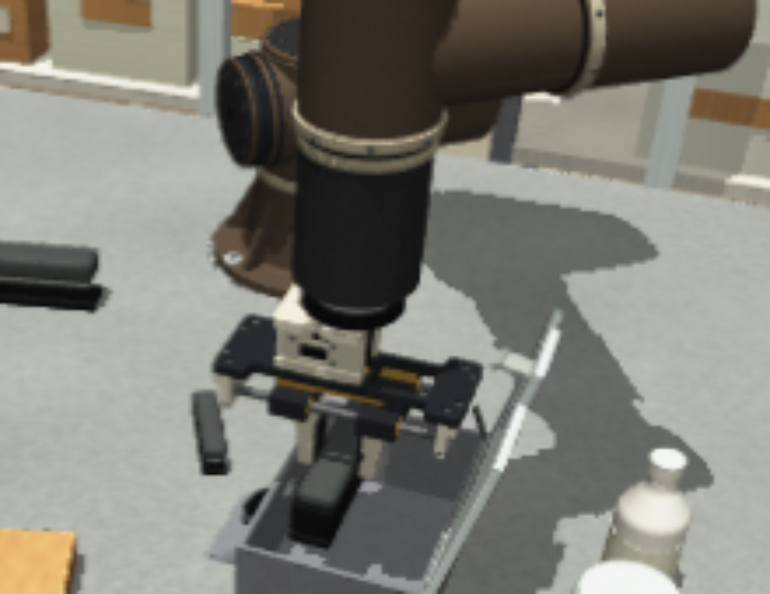

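View pics/w11.png

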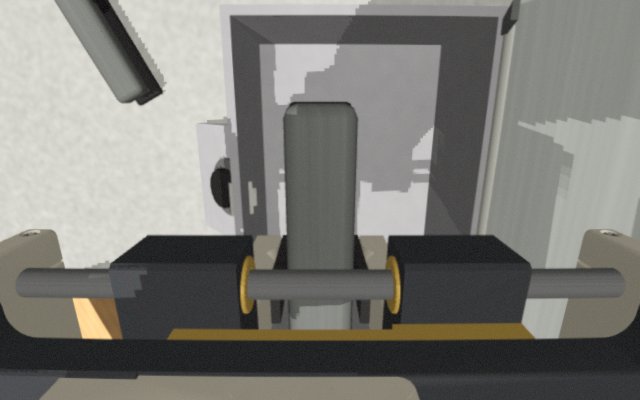

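Emit:
apply_moves(moves=[[0,0.005,0.1,0,0,0],[-0.005,0.009,0.2,0,0,0],[-0.006,0.009,0.3,0,0,0],[-0.006,0.009,0.36,0,0,0],[-0.006,0.009,0.39,0,0,0],[-0.006,0.009,0.4,0,0,0],[-0.006,0.009,0.4,0,0,0]])

```text
time_s: 19.55
tcp_pos: [0.5203, 0.1768, 0.0425]
eef_rot: [180.0, 0.1, 179.0]
contact_force: [0.3, 0.4, -3.0]
gripper_width: 0.0318
```

```bash
python3 nx.py
python3 - <<'E'
from plant import imaging
import cv2
i,d=imaging.capture("scene"); cv2.imwrite("pics/s12.png",cv2.resize(i[100:280,280:500],None,fx=3.5,fy=3.3))
E
```

```text
t 19.55 p [0.5203 0.1768 0.0425] rpy [1.80e+02 1.00e-01 1.79e+02] q [ 3.920e+01  1.980e+01 -2.810e+01  1.000e-01 -4.200e+01 -1.303e+02] F [ 0.3   0.36 -2.98] w 0.0318
```

View pics/s12.png

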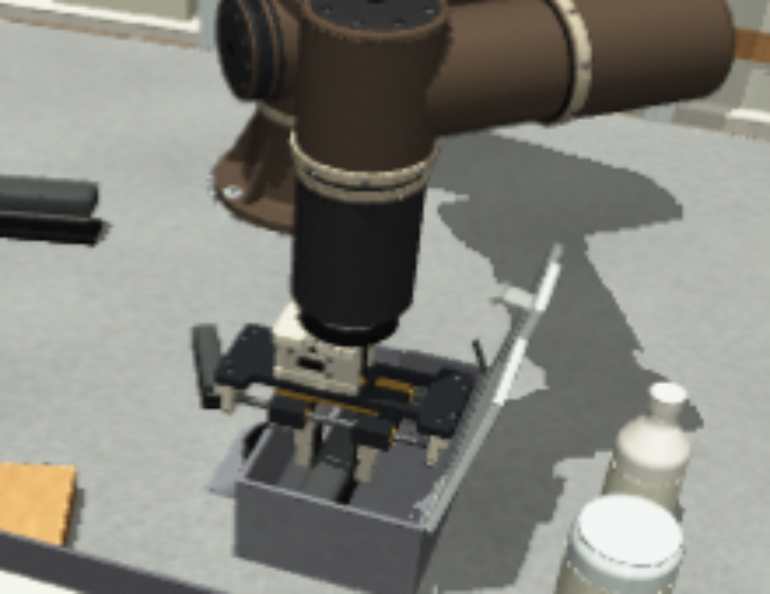

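Emit:
apply_moves(moves=[[0,0,0.015,0,0,0],[0,0,0.025,0,0,0],[0,0,0.035,0,0,0],[0,0,0.04,0,0,0],[0,0,0.04,0,0,0]])

```text
time_s: 20.23
tcp_pos: [0.5203, 0.1768, 0.0344]
eef_rot: [-180.0, 0.1, 179.0]
contact_force: [-0.4, 0.6, -3.0]
gripper_width: 0.0319
```

```bash
python3 nx.py
```

```text
t 20.225 p [0.5203 0.1768 0.0344] rpy [-1.80e+02  1.00e-01  1.79e+02] q [ 3.920e+01  2.050e+01 -2.860e+01  1.000e-01 -4.090e+01 -1.303e+02] F [-0.39  0.63 -3.01] w 0.0319
```

Emit:
apply_moves(moves=[[0,0,0.005,0,0,0],[0,0,0.01,0,0,0],[0,0,0.01,0,0,0]])

```text
time_s: 20.6
tcp_pos: [0.5205, 0.1769, 0.0335]
eef_rot: [180.0, 0.1, 179.0]
contact_force: [-4.4, -0.3, 8.6]
gripper_width: 0.0316
```

```bash
python3 nx.py
```

```text
t 20.6 p [0.5205 0.1769 0.0335] rpy [1.80e+02 1.00e-01 1.79e+02] q [ 3.920e+01  2.050e+01 -2.860e+01  1.000e-01 -4.080e+01 -1.303e+02] F [-4.4  -0.32  8.57] w 0.0316
```

Floor contact is at the predicted height (force from -3 to +8.6 N). I open just a little, because the wall is near.

Emit:
apply_moves(moves=[[0,0,0,0,0,0],[0,0,0,0,0,0],[0,0,0,0,0,0],[0,0,0,0,0,0]], hand=0.13)

```text
time_s: 21.1
tcp_pos: [0.5205, 0.1769, 0.0335]
eef_rot: [180.0, 0.1, 179.0]
contact_force: [1.0, 0.7, 0.2]
gripper_width: 0.038
```

```bash
python3 nx.py
```

```text
t 21.1 p [0.5205 0.1769 0.0335] rpy [1.80e+02 1.00e-01 1.79e+02] q [ 3.920e+01  2.060e+01 -2.860e+01  1.000e-01 -4.080e+01 -1.303e+02] F [1.   0.7  0.19] w 0.038
```

Emit:
apply_moves(moves=[[0,0,-0.03,0,0,0],[0,0,-0.08,0,0,0],[0,0,-0.15,0,0,0],[0,0,-0.3,0,0,0],[0,0,-0.5,0,0,0],[0,0,-0.75,0,0,0],[0,0,-1,0,0,0],[0,0,-1,0,0,0]])

```text
time_s: 22.1
tcp_pos: [0.5222, 0.1779, 0.2393]
eef_rot: [179.7, 0.5, 179.0]
contact_force: [-0.7, 0.1, -0.7]
gripper_width: 0.0383
```

Emit:
apply_moves(moves=[[0,-0.1,-0.2,0,0,0],[0,-0.35,-0.4,0,0,0],[0,-0.6,-0.5,0,0,0],[0,-0.9,-0.5,0,0,0],[0,-1,-0.5,0,0,0],[0,-1,-0.5,0,0,0]])

```text
time_s: 22.85
tcp_pos: [0.5172, -0.024, 0.3386]
eef_rot: [179.7, 0.6, 178.9]
contact_force: [0.3, -0.2, 0.1]
gripper_width: 0.0381
```

Run:
```python
exec(open('nx.py').read())
from plant import imaging
for n in ("scene","top"):
    info=imaging.camera_info(n); im,d=imaging.capture(n); cv2.imwrite(f"pics/{n}13.png",im)
    P=cloud(info,d); Q=(P-C0)@Rc*1000
    m=((im.max(2)<80)&(abs(Q[...,0])<65)&(abs(Q[...,1])<100)&(Q[...,2]>40)&(Q[...,2]<70)).astype(np.uint8)
    k,l,st,c=cv2.connectedComponentsWithStats(m); j=1+np.argmax(st[1:,4]); q=Q[l==j]
    print(n,c[j],len(q),cv2.minAreaRect(q[:,:2].astype(np.float32)),np.percentile(q[:,2],[5,50,95]))
    A=np.c_[q[:,:2],np.ones(len(q))]; print("slope",np.linalg.lstsq(A,q[:,2],rcond=None)[0])
    m=(im.min(2)>110)&(Q[...,0]>70)&(Q[...,0]<135)&(abs(Q[...,1])<105)&(Q[...,2]>110)&(Q[...,2]<250); q=Q[m]
    u=cv2.fitLine(q[:,[0,2]].astype(np.float32),cv2.DIST_HUBER,0,.01,.01).ravel(); print("lid",len(q),u,np.arctan2(abs(u[1]),-u[0]*np.sign(u[1])))
cv2.imwrite("pics/f.png",cv2.resize(cv2.imread("pics/scene13.png")[100:300,180:480],None,fx=2.6,fy=2.6))
```

```text
t 22.85 p [ 0.5172 -0.024   0.3386] rpy [179.7   0.6 178.9] q [ 1.900e+01  2.000e+00 -8.300e+00 -1.000e-01 -7.900e+01 -1.101e+02] F [ 0.3  -0.2   0.09] w 0.0381
scene [380.9        240.18333333] 60 ((-7.875444412231445, -4.171588897705078), (114.63631439208984, 3.7101616859436035), 89.72115325927734) [41.83937558 48.87960659 53.51339064]
slope [-2.32906230e+00 -1.07772536e-02  3.06254252e+01]
lid 272 [  0.23765199   0.9713504   97.2337     193.21292   ] 1.8107443Traceback (most recent call last):
  File "<stdin>", line 7, in <module>
    return _wrapfunc(a, 'argmax', axis=axis, out=out, **kwds)
    return bound(*args, **kwds)
ValueError: attempt to get argmax of an empty sequence
```

View pics/top13.png

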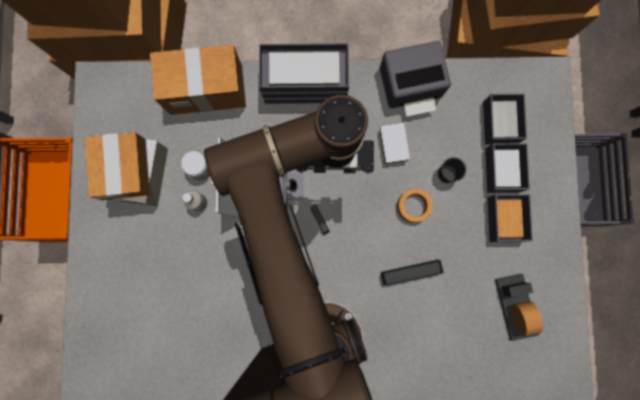

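Run:
```python
exec(open('nx.py').read())
from plant import imaging
n="scene"; info=imaging.camera_info(n); im,d=imaging.capture(n); P=cloud(info,d); Q=(P-C0)@Rc*1000
m=(Q[...,0]>-65)&(Q[...,0]<65)&(abs(Q[...,1])<98)&(Q[...,2]>47)&(Q[...,2]<62); q=Q[m]
print(len(q),cv2.minAreaRect(q[:,:2].astype(np.float32)),np.percentile(q[:,2],[5,50,95]),np.linalg.lstsq(np.c_[q[:,:2],np.ones(len(q))],q[:,2],rcond=None)[0])
cv2.imwrite("pics/f.png",cv2.resize(im[100:300,180:480],None,fx=2.6,fy=2.6))
n="wrist"; info=imaging.camera_info(n); im,d=imaging.capture(n); cv2.imwrite("pics/w13.png",im)
P=cloud(info,d); Q=(P-C0)@Rc*1000
m=(Q[...,0]>-65)&(Q[...,0]<65)&(abs(Q[...,1])<98)&(Q[...,2]>47)&(Q[...,2]<62); q=Q[m]
if len(q)>20: print("wrist",len(q),cv2.minAreaRect(q[:,:2].astype(np.float32)),np.percentile(q[:,2],[5,50,95]))
```

```text
t 22.95 p [ 0.5176 -0.0225  0.3383] rpy [179.7   0.6 179. ] q [ 1.920e+01  2.000e+00 -8.300e+00 -1.000e-01 -7.900e+01 -1.102e+02] F [0.53 0.36 0.07] w 0.0383
314 ((-22.60348129272461, -2.2518081665039062), (127.36251831054688, 32.75248336791992), 89.6093978881836) [48.71278658 53.23389574 55.81639921] [-2.85563123e-02 -1.91205722e-04  5.23764250e+01]
wrist 2413 ((12.353580474853516, -8.151504516601562), (105.2650146484375, 173.8115234375), 0.009192620404064655) [49.17264    53.74480307 55.38410731]
```

View pics/f.png

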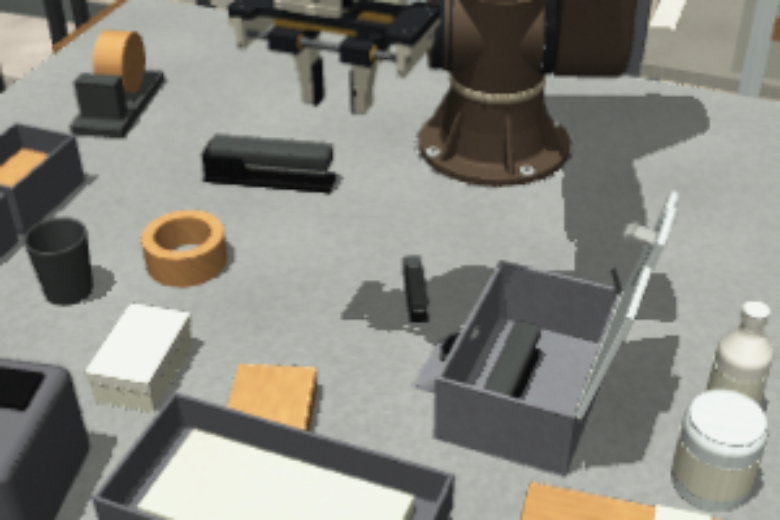

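View pics/w13.png

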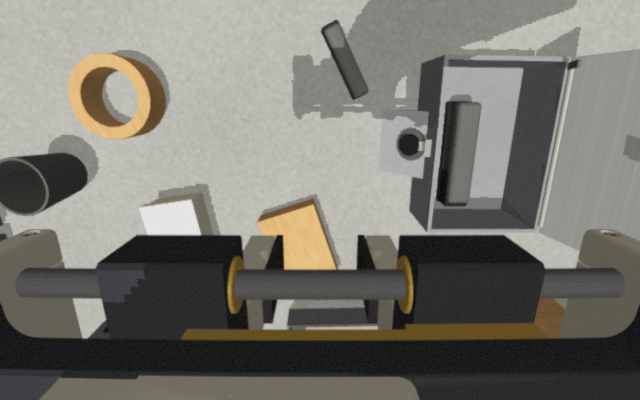

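The scene crop shows the stapler flat in the case at (515,358), its top about 53 mm above the bench. The lid leans back at (640,300) and the bystanders stand where they did. The gripper touches nothing, so I hand in.

```bash
python3 -c "
from plant import r
print(r.close_job())"
```

```text
the job is handed in; nothing more can be done
None
```

I pressed the release button with the shut, tilted fingers and the lid popped up. I then pinched the lid's tab at about 0.9 rad and held it still for over a second. From there I raised it slowly to about 1.77 rad and let go. I picked up the middle-sized stapler, lowered it into the case until it touched the floor, opened the fingers a little and withdrew. I handed in at about 23 s.

**Last checks:**
- **Lid:** it measured about 1.81 rad, so it leans on its stop.
- **Stapler:** it lies along the case at about x = -23 mm. Its top is level, about 53 mm above the bench, against 54 mm expected for a 49 mm stapler on the 5 mm floor.
- **Other things:** by eye, the bystanders look unmoved in the scene and wrist views; I did not measure them again. The gripper is empty and clear of everything, and the contact force reads about 0.

**Failed or disagreed:**
- **Top camera:** it could not confirm the stapler, because the arm hid the case.
- **Stapler's y position:** the scene camera gave a centre at y = -2 mm with the near end partly hidden, against about -12 mm aimed for. Both are well inside the limits.
- **Wrist-camera fit:** the stapler fit from this view also took in the case walls, so I did not use its numbers. The wrist picture itself shows the stapler lying in the case.
- **Button press:** the push ended at about 40 N at the wrist, through the fingertips, far above the 5 N the button needs.

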